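Hang a sanded wheel on the finishing-line rail

ROBOT

A 7-joint arm with a two-finger parallel gripper is mounted at the origin on the work surface. World frame = base frame: x ahead of the robot, y to its left, z up, the work surface at z = 0. Lengths are in m, angles in rad, forces in N, time in s.
With the tool pointing down it reaches from about 0.425 to 0.925 m from the base axis. Payload 6.8 kg.
Tool frame: the origin (TCP) lies at the very end of the fingers, on their centre line; the grasp point (between the pads) lies 19 mm behind it; y points along the fingers, x is the direction in which the jaws open and shut, and the axes are right-handed (so a half turn about y gives the same grasp; the last joint's range is limited). The gripper opens to 85 mm and grips with 20 to 120 N. Pads are 22 mm wide; open, the fingers measure 114 mm over their backs; the gripper's body (76 mm by 85 mm) begins 54 mm behind the grasp point. The pads swing forward as they close: fully open they stand 13 mm farther back than shut.
Start: joints at [1.044, 0.477, 0.022, 1.555, -0.011, 1.109, -0.083], TCP at [0.275, -0.617, 0.231] pointing down, gripper open.
Joint ranges: [-2.96, 2.96], [-0.34, 2.1], [-1.41, 1.46], [0.24, 2.44], [-1.37, 4.51], [0.17, 1.92], [-2.96, 2.96]. Speed limits (rad/s): [2.39, 2.39, 3.14, 3.14, 3.14, 3.14, 3.14].

INTERFACE

Orientations are given as a rotation vector (axis times angle).
In Python, from bench import r, imaging gives the robot as it stands.
- The arm moves only by the shell command python3 -m jog 'ROWS' [FORCE]. ROWS is text: rows parted by semicolons, each of 7 numbers parted by spaces: the turn, a rotation vector about the tool's x, y, z in degrees, then the shift along the tool's x, y, z in mm, then the opening, from 0 (shut) to 1 (fully open). A call has exactly 5 rows; each row shifts and turns the commanded pose from where the row before left it, along the tool's axes as they then stand; what a row does not reach is not made up. A row lasts 1/12 s, in which the tool goes at most 41.7 mm and 7.16 degrees, less where a joint would pass 70% of its speed; a pose out of reach is approached as far as the arm can. A call with a gripper value outside its range is refused whole. The fingers move at their own pace and stop on an object; FORCE is the grip in N (left out, the last holds). Time passes only in rows, so rows that do not move let the fingers close, or fill a call up. It gives the time, the measured TCP pose, the force and the opening at its end, in the units of the state.
- r.get_obs(): the state, without advancing time (a new reading comes with each control period).
- imaging.grab_frame(name): name is "scene" or "top" or "wrist"; returns a dict with "color" (384x512x3 uint8, red, green, blue), "z_map" (384x512 float32, m along the optical axis (not along the pixel's ray), 0 where there is no reading), "fx", "fy", "cx", "cy" (pixels), "k1" (the pictures are not rectified: a ray, as slopes to the right and down, at radius r is drawn at 1 + k1 r^2 times it, then the intrinsics apply), "world_to_cam" (4x4, takes a point from world to camera coordinates); the wrist camera has in their place "hand_eye" (4x4, takes a point from camera to tool coordinates, whose origin is the TCP and whose axes are the tool frame's). Camera axes: x right, y up, looking along -z (the intrinsics and any distortion apply to the point x, -y, -z); pixel columns grow to the right and rows downward; lengths in m; the calibration is good to about 2 mm. A picture is of the moment at which its call begins: read the wrist's pose just before it.
- r.hand_in(): hands the job in, once; it reports no verdict.
The state is a dict: "clock": time; "joints": joint angles; "qvel": joint speeds; "tau": joint torques, N m; "tcp_pos": TCP position; "orientation": TCP orientation; "contact_force": force on the tool from outside, world axes, zero at the start; "moment": the same for the moment, N m; "grip_width": finger opening in m.
Only numpy, scipy, OpenCV 4.12 (cv2) and the standard library are available. Lean on these libraries where they do the work, as an engineer would, in place of code of your own. Each camera call takes 0.05 s, during which the arm holds its last target.

TASK

Take the hanger with its freshly sanded wooden wheel from the wooden cradle, lift its hook over the front lip of the finishing-line rail and lower it behind the lip, then slide it gently along the channel until the hook finds the locating notch, lower it fully home there and let go. Feel for the notch instead of forcing the hook down, and leave the hanger that already hangs on the rail where it is.

Things in the scene. Friction and masses are not known exactly. Their poses are not given: they have to be found in the camera images.
- hanger_grip (a point): Centre of the grip tab on top of the hanger to be hung, which starts in the cradle. Upright aluminium block 12 mm (x) by 30 mm (y, the way to grip it) by 36 mm high. Axes: the hanger's own, z up, y along its crossbar, x the way its C-shaped hook opens (away from the robot).
- hanger_tip (a point): Underside centre of the hanger's hook prong, 61 mm straight below the grip tab's centre. Prong 8 mm (x) by 12 mm (y), free for 33 mm upwards; there a 10 mm thick top arm runs to -x to a spine, 26 to 34 mm on the -x side of the prong's centre line. The C is closed below by the crossbar, its top 63 mm below this point.
- hanger: C-hook hanger of aluminium with a wooden wheel, one rigid piece, 0.2 to 0.33 kg, 236 mm tall, balanced under the prong. Origin: lowest point of the wheel (80 mm diameter, 30 mm thick, facing x, its middle 4.5 mm to +x). Crossbar 120 mm (y) by 14 by 10 mm, underside 84 mm, prong underside 157 mm, grip tab centre 218 mm above the origin.
- cradle: Fixed wooden cradle: two posts 92 mm tall at y = +54 and -54 mm, 40 mm deep in x, on which the crossbar rests between forks 8 mm high. Lift the hanger straight up; raised more than 92 mm, its wheel passes over the posts and forks. Origin on the bench under the middle, same axes as the hanger.
- rail: Fixed level steel rail along its own y (-135 to +265 mm), on two posts behind it (+x). Origin on the bench under the channel's centre line; z up; x points from the front lip (robot side) to the back wall. Heights above the bench: underside 181 mm, channel floor 199 mm, lip top 213 mm, back wall top 217 mm. Knocks or pressing of the hanger on the rail above 30 N damage the line.
- rail_floor (a point): Rail's channel floor level, at the rail's origin in x and y. Channel 16 mm wide in x. One free locating notch, 16 mm long in y, 10 mm deep, across the whole floor: its centre is anywhere from 25 mm to -y to 25 mm to +y of this point and must be found by feel or sight (adjustable bar). Floor and notch sit on springs (give from about 3 N, 3 N/mm, 4 mm at most); sides rigid. Fixed beyond 55 mm, 0.5 mm lower.
- rail_lip (a point): Middle of the top edge of the rail's front lip, 9.5 mm to -x of the channel's centre line and 14 mm above its floor; lip and back wall are 3 mm thick. The prong passes over this edge and the crossbar under the rail (32 mm from underside to lip top).
- neighbour: An identical loose hanger with wheel already hanging on the rail, in a notch 180 mm to +y of the rail's origin. Origin and axes as for the hanger. It must stay there.
Things that resemble listed ones, but are neither listed nor needed, are in the scene too. Leave any black look-alike of the hanger alone.

How it is judged:
By the outcome, as a careful person would: the job done as asked, in the order asked, and still so for the second after the job is handed in, with the robot touching nothing.
It also fails if it takes over 72 s, if anything falls off the work surface, if the arm or the gripper's body presses on something with over 40 N, if the wrist force passes 120 N, or if a joint passes its speed limit or range.

## Working session

There is one attempt and no reset: what is moved stays moved. The work goes in short steps, Python scripts to look and compute and a shell command to move; the robot and the scene stay as the last step left them, time stands still between calls to the robot, and variables do not carry over. Pictures are saved under pics/ and viewed, and the job is handed in when it is done.

```bash
ls; mkdir -p pics
python3 - <<'E'
from bench import r, imaging
import cv2, numpy as np, pickle
o=r.get_obs(); print({k:np.round(v,4) for k,v in o.items()})
for n in ["scene","top","wrist"]:
    f=imaging.grab_frame(n); cv2.imwrite(f"pics/{n}0.png",f["color"][:,:,::-1]); pickle.dump(f,open(f"pics/{n}0.pkl","wb"))
    print(n,{k:v for k,v in f.items() if k not in("color","z_map")})
E
```

```text
pics
{'clock': np.float64(0.0), 'joints': array([ 1.0439,  0.4778,  0.0223,  1.5564, -0.0115,  1.1093, -0.0831]), 'qvel': array([-0.0002, -0.    ,  0.0004,  0.0014, -0.0017, -0.    ,  0.0006]), 'tau': array([-6.00000e-04, -5.96465e+01,  1.60810e+00, -2.81203e+01,
        1.25000e-02,  9.20000e-03, -0.00000e+00]), 'tcp_pos': array([ 0.2743, -0.6161,  0.2303]), 'orientation': array([-1.3779,  0.8965, -0.894 ]), 'contact_force': array([-0.542 ,  0.1051,  0.279 ]), 'moment': array([ 0.0137, -0.0229, -0.0452]), 'grip_width': np.float64(0.0859)}
scene {'fx': 477.2523168349353, 'fy': 477.2523168349353, 'cx': 263.7484675496505, 'cy': 189.23767820782692, 'k1': 0.03142686101365934, 'world_to_cam': array([[-0.69670881,  0.71705179, -0.02082232,  0.3539809 ],
       [-0.52089348, -0.48573177,  0.70195059,  0.14117995],
       [ 0.49322086,  0.49990137,  0.7119212 , -1.74153089],
       [ 0.        ,  0.        ,  0.        ,  1.        ]])}
top {'fx': 440.7882666706079, 'fy': 440.7882666706079, 'cx': 249.12166447816324, 'cy': 180.39573970104362, 'k1': -0.05581000840955077, 'world_to_cam': array([[ 2.93858070e-02, -9.99567566e-01, -1.07478439e-03,
        -2.44734912e-02],
       [ 9.98627609e-01,  2.93115057e-02,  4.34020031e-02,
        -4.78937393e-01],
       [-4.33517311e-02, -2.34871226e-03,  9.99057111e-01,
        -1.18303508e+00],
       [ 0.00000000e+00,  0.00000000e+00,  0.00000000e+00,
         1.00000000e+00]])}
wrist {'fx': 317.1600458281719, 'fy': 317.1600458281719, 'cx': 259.89018018928084, 'cy': 193.67946809495652, 'k1': -0.015248288260498828, 'hand_eye': array([[ 9.99999804e-01,  6.22058755e-04, -6.84648425e-05,
         4.57954284e-04],
       [-2.68766941e-04,  3.28090940e-01, -9.44646105e-01,
        -1.41902755e-01],
       [-5.65162685e-04,  9.44645938e-01,  3.28091043e-01,
         8.41874508e-02],
       [ 0.00000000e+00,  0.00000000e+00,  0.00000000e+00,
         1.00000000e+00]])}
```

View pics/scene0.png

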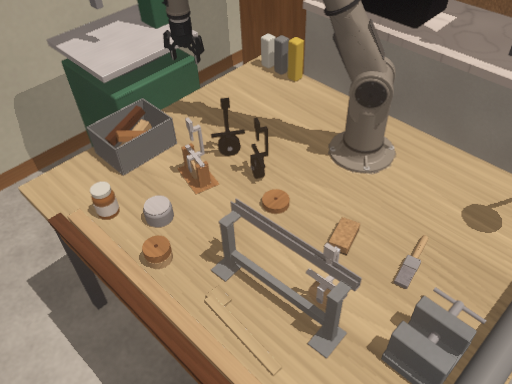

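View pics/top0.png

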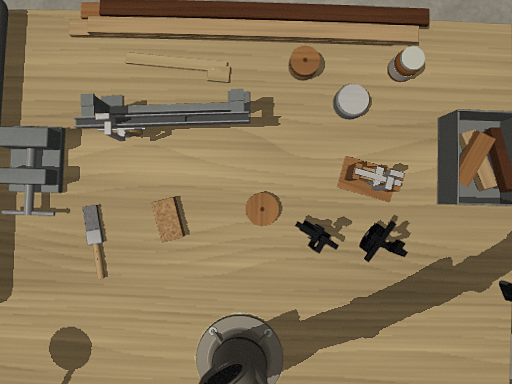

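View pics/wrist0.png

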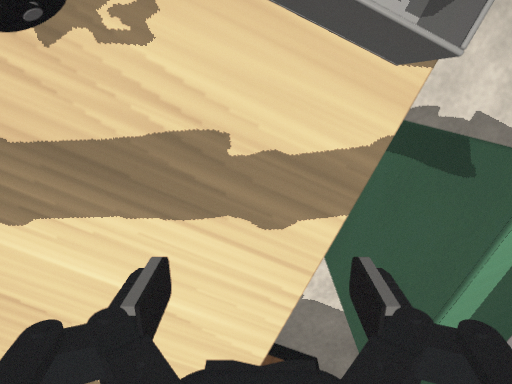

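```bash
cat > h.py <<'E'
import numpy as np, pickle, cv2
from scipy.spatial.transform import Rotation as R
def cloud(f, T=None):
    z=f["z_map"]; H,W=z.shape
    v,u=np.mgrid[0:H,0:W]
    K=np.array([[f["fx"],0,f["cx"]],[0,f["fy"],f["cy"]],[0,0,1]])
    p=cv2.undistortPointsIter(np.stack([u,v],-1).reshape(-1,1,2).astype(float),K,np.array([f["k1"],0,0,0,0.]),None,None,(3,50,1e-10)).reshape(H,W,2)
    c=np.stack([p[...,0]*z,-p[...,1]*z,-z,np.ones_like(z)],-1)
    M=np.linalg.inv(f["world_to_cam"]) if T is None else T@f["hand_eye"]
    w=(c@M.T)[...,:3]; w[z==0]=np.nan
    return w
def toolT(o):
    T=np.eye(4);T[:3,:3]=R.from_rotvec(o["orientation"]).as_matrix();T[:3,3]=o["tcp_pos"];return T
def project(f,P):
    M=f["world_to_cam"];c=np.asarray(P)@M[:3,:3].T+M[:3,3]
    s=np.stack([c[:,0]/-c[:,2],-c[:,1]/-c[:,2]],1);r2=(s**2).sum(1,keepdims=True);s=s*(1+f["k1"]*r2)
    return s*[f["fx"],f["fy"]]+[f["cx"],f["cy"]]
E
python3 - <<'E'
from h import *
for n,(u0,u1,v0,v1) in {"top":(330,415,140,215),"scene":(175,225,110,195)}.items():
    f=pickle.load(open(f"pics/{n}0.pkl","rb")); w=cloud(f)
    cv2.imwrite(f"pics/{n}_c.png",cv2.resize(f["color"][v0:v1,u0:u1,::-1],None,fx=7,fy=7,interpolation=0))
    s=w[v0:v1,u0:u1].reshape(-1,3); s=s[~np.isnan(s[:,0])]
    for a,b in [(.235,.26),(.215,.235),(.19,.2),(.1,.108),(.085,.099)]:
        q=s[(s[:,2]>a)&(s[:,2]<b)]
        if len(q): print(n,a,b,len(q),q.mean(0).round(4),q.min(0).round(4),q.max(0).round(4))
# rail
for n in ["top","scene"]:
    f=pickle.load(open(f"pics/{n}0.pkl","rb")); w=cloud(f)
    if n=="top": s=w[85:140,70:260]
    else: s=w[190:340,210:370]
    s=s.reshape(-1,3); s=s[~np.isnan(s[:,0])]
    for a,b in [(.23,.25),(.21,.222),(.194,.203),(.203,.21)]:
        q=s[(s[:,2]>a)&(s[:,2]<b)]
        print(n,a,b,len(q),q.mean(0).round(4),q.min(0).round(4),q.max(0).round(4))
E
```

```text
top 0.235 0.26 84 [ 0.4942 -0.3333  0.2434] [ 0.4865 -0.351   0.2353] [ 0.5035 -0.318   0.2478]
top 0.215 0.235 34 [ 0.4927 -0.3269  0.2253] [ 0.485  -0.3463  0.2154] [ 0.503  -0.3179  0.2348]
top 0.19 0.2 9 [ 0.4725 -0.3222  0.1961] [ 0.461  -0.327   0.1905] [ 0.4907 -0.3185  0.1999]
top 0.1 0.108 279 [ 0.4941 -0.3267  0.1022] [ 0.4599 -0.3978  0.1   ] [ 0.5272 -0.2677  0.1072]
top 0.085 0.099 174 [ 0.4958 -0.3252  0.0947] [ 0.46   -0.3969  0.085 ] [ 0.5275 -0.2682  0.099 ]
scene 0.235 0.26 34 [ 0.4981 -0.331   0.2415] [ 0.4889 -0.3484  0.2354] [ 0.5075 -0.3153  0.2455]
scene 0.215 0.235 34 [ 0.5005 -0.3264  0.2254] [ 0.4944 -0.3481  0.2167] [ 0.5063 -0.316   0.2343]
scene 0.19 0.2 18 [ 0.4792 -0.3272  0.1964] [ 0.3408 -0.3434  0.1911] [ 0.5022 -0.3192  0.2   ]
scene 0.1 0.108 108 [ 0.4904 -0.3361  0.1021] [ 0.3213 -0.3943  0.1   ] [ 0.5291 -0.2671  0.1075]
scene 0.085 0.099 235 [ 0.4685 -0.3319  0.093 ] [ 0.3215 -0.3997  0.0852] [ 0.5307 -0.2681  0.099 ]
top 0.23 0.25 112 [0.5833 0.3069 0.2356] [0.5639 0.2937 0.2301] [0.6043 0.3228 0.2496]
top 0.21 0.222 584 [0.6057 0.1836 0.2151] [ 0.5645 -0.0044  0.21  ] [0.6277 0.3961 0.2211]
top 0.194 0.203 1318 [0.6165 0.1929 0.1986] [ 0.5646 -0.0043  0.194 ] [0.6825 0.3944 0.203 ]
top 0.203 0.21 224 [0.6028 0.1945 0.2061] [ 0.5656 -0.0038  0.2031] [0.6242 0.3957 0.2099]
scene 0.23 0.25 71 [0.5995 0.3122 0.2397] [0.5644 0.2957 0.2303] [0.608  0.3248 0.25  ]
scene 0.21 0.222 577 [0.608  0.2148 0.2141] [ 0.5637 -0.0062  0.21  ] [0.6299 0.3949 0.2213]
scene 0.194 0.203 796 [0.6164 0.2141 0.1981] [ 0.5638 -0.0037  0.194 ] [0.6862 0.3944 0.203 ]
scene 0.203 0.21 482 [0.6061 0.2089 0.2064] [ 0.5685 -0.0056  0.203 ] [0.6289 0.3938 0.21  ]
```

Run:
```python
from h import *
f=pickle.load(open("pics/top0.pkl","rb"));c=f["color"][85:140,70:260,::-1]
cv2.imwrite("pics/rail_c.png",cv2.resize(c,None,fx=4,fy=4,interpolation=0))
```

```text
(no output)
```

View pics/rail_c.png

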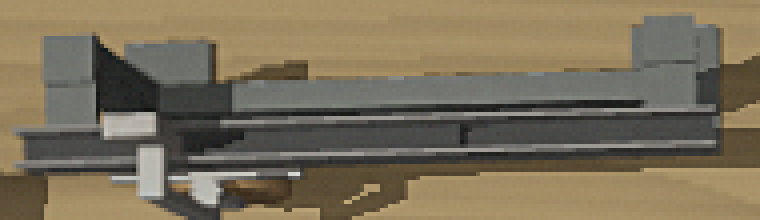

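View pics/top_c.png

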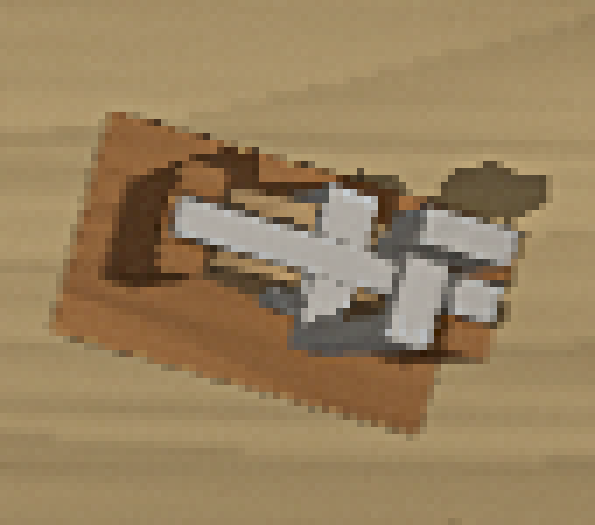

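View pics/scene_c.png

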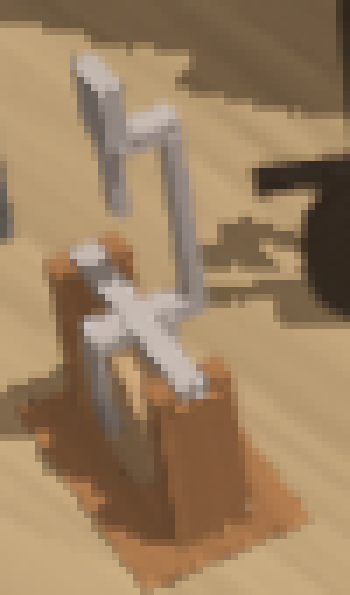

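Run:
```python
from h import *
for n in ["top","scene"]:
    f=pickle.load(open(f"pics/{n}0.pkl","rb")); w=cloud(f)
    s=w.reshape(-1,3); s=s[~np.isnan(s[:,0])]
    s=s[(s[:,0]>.57)&(s[:,0]<.66)&(s[:,1]>-.05)&(s[:,1]<.27)&(s[:,2]>.180)&(s[:,2]<.23)]
    # x profile of lip/backwall per y
    for lo,hi,zz in [(.209,.2145,'lip'),(.2155,.220,'bw')]:
        q=s[(s[:,2]>lo)&(s[:,2]<hi)]
        for y in np.arange(0,.27,.06):
            t=q[abs(q[:,1]-y)<.03]
            if len(t): print(n,zz,round(y,2),len(t),np.percentile(t[:,0],[5,25,50,75,95]).round(4),t[:,2].mean().round(4))
f=pickle.load(open("pics/top0.pkl","rb")); w=cloud(f)
# z profile across x at few columns
for u in range(150,245,12):
    print(u,[tuple((w[v,u]*1000).round(0).astype(int)) for v in range(106,126) if not np.isnan(w[v,u,0])])
```

```text
top lip 0.0 34 [0.6043 0.605  0.6068 0.6228 0.6236] 0.2121
top lip 0.06 40 [0.6005 0.6015 0.6031 0.6078 0.622 ] 0.2122
top lip 0.12 41 [0.5973 0.5992 0.6017 0.6179 0.6186] 0.2122
top lip 0.18 46 [0.5947 0.5954 0.5975 0.6131 0.6146] 0.2124
top lip 0.24 55 [0.5911 0.592  0.5939 0.6099 0.6131] 0.2122
top bw 0.0 23 [0.6041 0.624  0.6242 0.6247 0.6271] 0.2175
top bw 0.06 45 [0.6024 0.6205 0.6221 0.6229 0.6237] 0.2174
top bw 0.12 41 [0.5983 0.6159 0.6184 0.6189 0.6197] 0.2176
top bw 0.18 36 [0.595  0.6137 0.6149 0.6157 0.618 ] 0.2173
top bw 0.24 36 [0.5927 0.6108 0.6117 0.6134 0.614 ] 0.2175
scene lip 0.0 34 [0.6052 0.6074 0.6095 0.6264 0.6289] 0.2118
scene lip 0.06 48 [0.6034 0.6048 0.6077 0.6243 0.6266] 0.212
scene lip 0.12 57 [0.5991 0.6017 0.6184 0.6208 0.6232] 0.2117
scene lip 0.18 59 [0.5959 0.5974 0.5995 0.6169 0.6188] 0.2118
scene lip 0.24 66 [0.5919 0.5945 0.597  0.6141 0.6158] 0.212
scene bw 0.0 9 [0.625  0.6254 0.6263 0.6279 0.6291] 0.2172
scene bw 0.06 15 [0.6221 0.6231 0.6239 0.6257 0.6271] 0.2177
scene bw 0.12 19 [0.6039 0.6195 0.6205 0.6209 0.6236] 0.2174
scene bw 0.18 22 [0
[... 6752 characters left out ...]
.int64(190)), (np.int64(632), np.int64(29), np.int64(191)), (np.int64(624), np.int64(28), np.int64(216)), (np.int64(623), np.int64(28), np.int64(212)), (np.int64(622), np.int64(28), np.int64(202)), (np.int64(620), np.int64(28), np.int64(200)), (np.int64(619), np.int64(28), np.int64(197)), (np.int64(616), np.int64(28), np.int64(196)), (np.int64(613), np.int64(28), np.int64(200)), (np.int64(611), np.int64(28), np.int64(199)), (np.int64(606), np.int64(27), np.int64(215)), (np.int64(604), np.int64(27), np.int64(214)), (np.int64(603), np.int64(28), np.int64(204)), (np.int64(603), np.int64(28), np.int64(193)), (np.int64(633), np.int64(36), np.int64(2)), (np.int64(631), np.int64(36), np.int64(-2))]
```

Run:
```python
from h import *
T=toolT({"orientation":np.array([-1.3779,0.8965,-0.894]),"tcp_pos":np.array([.2743,-.6161,.2303])}); print(T.round(3))
for n in ["top","scene"]:
    f=pickle.load(open(f"pics/{n}0.pkl","rb")); w=cloud(f)
    s=w.reshape(-1,3); s=s[~np.isnan(s[:,0])]
    # tab
    q=s[(abs(s[:,0]-.495)<.03)&(abs(s[:,1]+.333)<.03)&(s[:,2]>.238)]
    (c,sz,a)=cv2.minAreaRect((q[:,:2]*1000).astype(np.float32)); print(n,"tab",c,sz,a)
    # crossbar centre-line: gray points z .1-.107
    col=f["color"].reshape(-1,3)[~np.isnan(w.reshape(-1,3)[:,0])].astype(int)
    m=(abs(s[:,0]-.495)<.05)&(abs(s[:,1]+.333)<.08)&(s[:,2]>.098)&(s[:,2]<.108)&(abs(col[:,0]-col[:,2])<25)
    q=s[m]; (c,sz,a)=cv2.minAreaRect((q[:,:2]*1000).astype(np.float32)); print(n,"bar",len(q),c,sz,a)
    v=cv2.fitLine((q[:,:2]*1000).astype(np.float32),cv2.DIST_HUBER,0,.01,.01).ravel();print(v)
    # cradle base rect
    m=(abs(s[:,0]-.495)<.1)&(abs(s[:,1]+.333)<.12)&(col[:,0]-col[:,2]>60)&(s[:,2]>.006)&(s[:,2]<.2)
# channel profile
    b=(np.array([s[:,0],s[:,1]]).T)
    th=.055;yy=np.array([-np.sin(th),np.cos(th)]);xx=np.array([np.cos(th),np.sin(th)]);o=np.array([.609,.130])
    X=(b-o)@xx;Y=(b-o)@yy
    for y in range(-40,44,3):
        m=(abs(X)<.007)&(abs(Y-y/1000)<.0015)&(s[:,2]>.15)&(s[:,2]<.21)
        if m.sum(): print((y,m.sum(),int(np.median(s[m,2])*1000)),end=' ')
    print()
```

```text
[[ 0.407 -0.001  0.914  0.274]
 [-0.914  0.002  0.407 -0.616]
 [-0.002 -1.    -0.     0.23 ]
 [ 0.     0.     0.     1.   ]]
top tab (494.2835693359375, -334.3211975097656) (31.656570434570312, 12.129637718200684) 75.89513397216797
top bar 300 (490.0307312011719, -333.4858093261719) (57.81951141357422, 114.53720092773438) 4.778151988983154
[ 2.4855255e-01  9.6861839e-01  4.9524734e+02 -3.2755890e+02]
(-40, np.int64(5), 200) (-37, np.int64(8), 200) (-34, np.int64(7), 198) (-31, np.int64(5), 201) (-28, np.int64(6), 197) (-25, np.int64(8), 199) (-22, np.int64(5), 198) (-19, np.int64(5), 198) (-16, np.int64(9), 199) (-13, np.int64(9), 197) (-10, np.int64(6), 200) (-7, np.int64(10), 200) (-4, np.int64(2), 197) (-1, np.int64(10), 189) (2, np.int64(5), 191) (5, np.int64(5), 189) (8, np.int64(5), 189) (11, np.int64(10), 192) (14, np.int64(11), 200) (17, np.int64(6), 200) (20, np.int64(6), 199) (23, np.int64(8), 199) (26, np.int64(8), 199) (29, np.int64(6), 199) (32, np.int64(7), 201) (35, np.int64(9), 199) (38, np.int64(5), 199) (41, np.int64(5), 198) 
scene tab (496.29327392578125, -331.685
[... 193 characters left out ...]
01  9.6975100e-01  4.9677255e+02 -3.3075464e+02]
(-40, np.int64(1), 196) (-37, np.int64(1), 204) (-34, np.int64(2), 204) (-31, np.int64(2), 198) (-28, np.int64(2), 202) (-25, np.int64(3), 203) (-22, np.int64(3), 201) (-19, np.int64(1), 197) (-16, np.int64(2), 201) (-13, np.int64(2), 203) (-10, np.int64(3), 197) (-7, np.int64(2), 197) (-4, np.int64(1), 197) (-1, np.int64(2), 198) (2, np.int64(1), 197) (5, np.int64(2), 204) (8, np.int64(2), 202) (11, np.int64(1), 197) (14, np.int64(2), 205) (17, np.int64(2), 197) (20, np.int64(1), 198) (23, np.int64(2), 202) (26, np.int64(2), 199) (29, np.int64(3), 198) (32, np.int64(2), 201) (35, np.int64(1), 202) (38, np.int64(2), 204) (41, np.int64(3), 202)
```

```bash
python3 -m jog '0 6.4 0 0 -20 0 1;0 6.4 0 0 -20 0 1;0 6.4 0 0 -20 0 1;0 6.4 0 0 -20 0 1;0 6.4 0 0 -20 0 1'; python3 -m jog '0 6.2 0 0 0 0 1;0 0 0 -25 0 11 1;0 0 0 -25 0 11 1;0 0 0 -25 0 11 1;0 0 0 -25 0 11 1'; python3 -m jog '0 0 0 -30 0 13 1;0 0 0 -30 0 13 1;0 0 0 -30 0 13 1;0 0 0 -30 0 13 1;0 0 0 -30 0 13 1'
```

```text
clock: 0.57
tcp_pos: [0.2744, -0.6164, 0.3319]
orientation: [-1.137, 1.316, -1.315]
contact_force: [-0.3, -0.9, -1.2]
grip_width: 0.0852
clock: 0.98
tcp_pos: [0.3422, -0.5294, 0.3309]
orientation: [-1.081, 1.39, -1.389]
contact_force: [0.2, -0.3, 0.4]
grip_width: 0.0854
clock: 1.4
tcp_pos: [0.4421, -0.3996, 0.3311]
orientation: [-1.082, 1.39, -1.389]
contact_force: [2.0, -0.5, -0.4]
grip_width: 0.0858
```

Now a wrist look for refinement.

```bash
cat > look.py <<'E'
import sys
from h import *
from bench import r, imaging
def look(name):
    o=r.get_obs(); f=imaging.grab_frame("wrist"); cv2.imwrite(f"pics/{name}.png",f["color"][:,:,::-1])
    T=toolT(o); pickle.dump((f,T,o),open(f"pics/{name}.pkl","wb")); return f,T,o
E
python3 - <<'E'
from look import *
f,T,o=look("w1"); print(T.round(4)); w=cloud(f,T); s=w.reshape(-1,3); s=s[~np.isnan(s[:,0])]
q=s[(abs(s[:,0]-.495)<.04)&(abs(s[:,1]+.333)<.04)&(s[:,2]>.225)&(s[:,2]<.26)]
print(len(q)); 
if len(q)>10:
    zt=np.percentile(q[:,2],90);print(zt); q=q[q[:,2]>zt-.006]
    print(cv2.minAreaRect((q[:,:2]*1000).astype(np.float32)))
E
```

```text
[[-2.455e-01 -3.000e-04  9.694e-01  4.421e-01]
 [-9.694e-01  2.000e-04 -2.455e-01 -3.996e-01]
 [-1.000e-04 -1.000e+00 -4.000e-04  3.311e-01]
 [ 0.000e+00  0.000e+00  0.000e+00  1.000e+00]]
868
0.24386263827773233
((493.8436584472656, -336.4002990722656), (29.43199920654297, 12.250022888183594), 76.02439880371094)
```

View pics/w1.png

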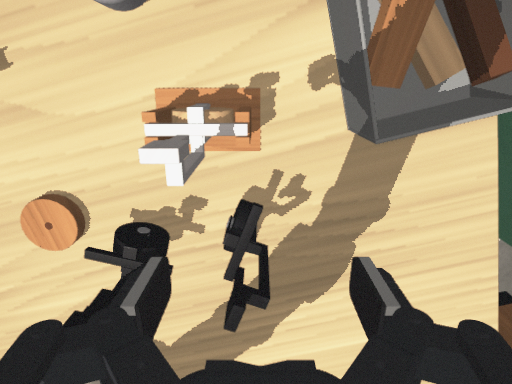

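```bash
python3 -m jog '0 0 0 -19 5 9 1;0 0 0 -19 5 9 1;0 0 0 -19 5 9 1;0 0 0 -19 5 8 1;0 0 0 0 0 0 1'
python3 - <<'E'
from look import *
f,T,o=look("w2"); print(T.round(4)); w=cloud(f,T); s=w.reshape(-1,3); s=s[~np.isnan(s[:,0])]
q=s[(abs(s[:,0]-.495)<.04)&(abs(s[:,1]+.333)<.04)&(s[:,2]>.225)&(s[:,2]<.26)]
zt=np.percentile(q[:,2],90);print(len(q),zt); q=q[q[:,2]>zt-.006]
m=cv2.minAreaRect((q[:,:2]*1000).astype(np.float32));print(m)
c=np.array([*m[0],244.])/1000
print("tool coords",(T[:3,:3].T@(c-T[:3,3])*1000).round(1))
E
```

```text
clock: 1.87
tcp_pos: [0.4967, -0.331, 0.3098]
orientation: [-1.084, 1.387, -1.381]
contact_force: [-0.8, -0.3, 0.3]
grip_width: 0.0853
[[-2.387e-01 -5.000e-04  9.711e-01  4.967e-01]
 [-9.711e-01  3.500e-03 -2.387e-01 -3.310e-01]
 [-3.300e-03 -1.000e+00 -1.400e-03  3.098e-01]
 [ 0.000e+00  0.000e+00  0.000e+00  1.000e+00]]
991 0.24385336003418076
((494.1217041015625, -335.7147521972656), (29.492034912109375, 12.718019485473633), 76.52193450927734)
tool coords [ 5.4 65.8 -1.3]
```

View pics/w2.png

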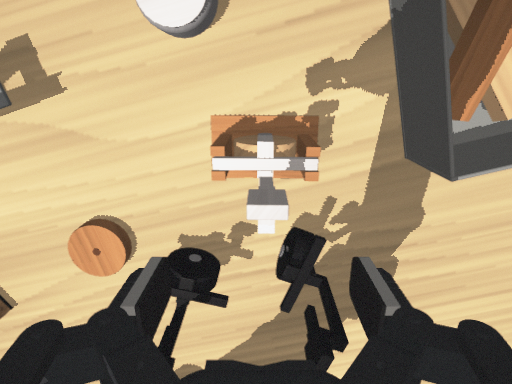

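```bash
python3 -m jog '0 0 0 3 20 -1 1;0 0 0 1 20 -1 1;0 0 0 0 20 0 1;0 0 0 0 15 0 1;0 0 0 0 0 0 1'; python3 -m jog '0 0 0 0 10 0 1;0 0 0 0 10 0 1;0 0 0 0 5 0 1;0 0 0 0 0 0 1;0 0 0 0 0 0 1'
python3 - <<'E'
from look import *
f,T,o=look("w3"); print(T.round(4)); w=cloud(f,T); s=w.reshape(-1,3); s=s[~np.isnan(s[:,0])]
q=s[(abs(s[:,0]-.495)<.03)&(abs(s[:,1]+.333)<.022)&(s[:,2]>.225)&(s[:,2]<.26)]
zt=np.percentile(q[:,2],90);print(len(q),zt); q=q[q[:,2]>zt-.006]
m=cv2.minAreaRect((q[:,:2]*1000).astype(np.float32));print(m)
c=np.array([*m[0],244.])/1000
print("tool coords",(T[:3,:3].T@(c-T[:3,3])*1000).round(1))
E
```

```text
clock: 2.33
tcp_pos: [0.4884, -0.3397, 0.2331]
orientation: [-1.084, 1.396, -1.387]
contact_force: [0.5, 0.1, -0.1]
grip_width: 0.0852
clock: 2.75
tcp_pos: [0.4912, -0.3395, 0.2114]
orientation: [-1.082, 1.39, -1.39]
contact_force: [-0.8, 0.6, 0.2]
grip_width: 0.0857
[[-0.2455  0.      0.9694  0.4912]
 [-0.9694 -0.     -0.2455 -0.3395]
 [ 0.     -1.      0.      0.2114]
 [ 0.      0.      0.      1.    ]]
3309 0.24375709160031078
((493.9049377441406, -335.7814025878906), (30.07990837097168, 13.761109352111816), 75.69551086425781)
tool coords [ -4.2 -32.6   1.7]
```

View pics/w3.png

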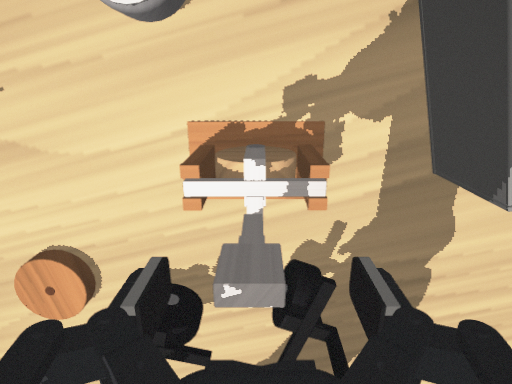

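```bash
python3 -m jog '0 0 0 -2.5 3 1 1;0 0 0 -2 2 1 1;0 0 0 0 0 0 1;0 0 0 0 0 0 1;0 0 0 0 0 0 1'; python3 -m jog '0 0 0 0 0 0 0.5;0 0 0 0 0 0 0;0 0 0 0 0 0 0;0 0 0 0 0 0 0;0 0 0 0 0 0 0' 60;python3 -m jog '0 0 0 0 0 0 0;0 0 0 0 0 0 0;0 0 0 0 0 0 0;0 0 0 0 0 0 0;0 0 0 0 0 0 0' 60
```

```text
clock: 3.22
tcp_pos: [0.4943, -0.3354, 0.2064]
orientation: [-1.082, 1.389, -1.389]
contact_force: [1.0, 0.1, 0.3]
grip_width: 0.0852
clock: 3.63
tcp_pos: [0.4944, -0.3356, 0.2066]
orientation: [-1.081, 1.389, -1.39]
contact_force: [0.0, 0.1, -3.1]
grip_width: 0.0291
clock: 4.05
tcp_pos: [0.4944, -0.3356, 0.2065]
orientation: [-1.081, 1.389, -1.39]
contact_force: [0.4, 0.4, 2.2]
grip_width: 0.0291
```

```bash
python3 -m jog '0 0 0 0 -3 0 0;0 0 0 0 -10 0 0;0 0 0 0 -15 0 0;0 0 0 0 -20 0 0;0 0 0 0 -20 0 0' 60; python3 -m jog '0 0 0 0 -20 0 0;0 0 0 0 -10 0 0;0 0 0 0 -2 0 0;0 0 0 0 0 0 0;0 0 0 0 0 0 0' 60
python3 - <<'E'
from look import *
f,T,o=look("w4");print(o["contact_force"].round(2),o["moment"].round(3)); f=imaging.grab_frame("scene"); cv2.imwrite("pics/s4.png",f["color"][:,:,::-1])
E
```

```text
clock: 4.47
tcp_pos: [0.4934, -0.3352, 0.2748]
orientation: [-1.083, 1.391, -1.388]
contact_force: [0.4, -0.2, -3.1]
grip_width: 0.029
clock: 4.88
tcp_pos: [0.4936, -0.3351, 0.3051]
orientation: [-1.082, 1.391, -1.388]
contact_force: [-0.2, 0.3, -2.8]
grip_width: 0.0294
[-0.24  0.29 -2.8 ] [-0.01   0.009 -0.033]
```

View pics/w4.png

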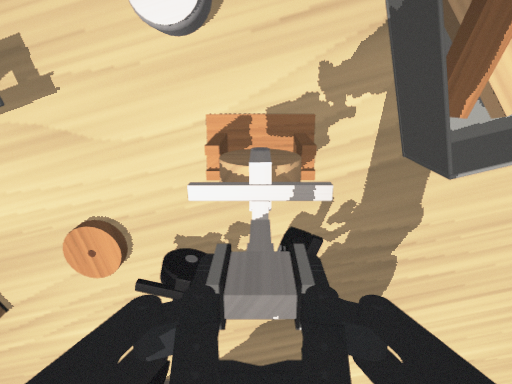

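View pics/s4.png

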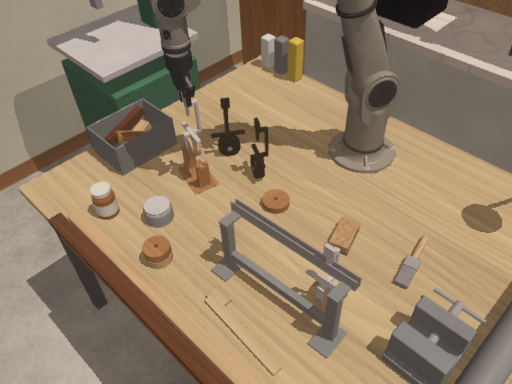

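```bash
python3 -m jog '0 -5.75 0 0 0 0 0;0 -5.75 0 0 0 0 0;0 -5.75 0 0 0 0 0;0 0 0 -10 0 1.6 0;0 0 0 -20 0 3 0' 60; python3 -m jog '0 0 0 -28 0 4.4 0;0 0 0 -28 0 4.4 0;0 0 0 -28 0 4.4 0;0 0 0 -28 0 4.4 0;0 0 0 -28 0 4.4 0' 60;python3 -m jog '0 0 0 -28 0 4.4 0;0 0 0 -28 0 4.4 0;0 0 0 -28 0 4.4 0;0 0 0 -28 0 4.4 0;0 0 0 -28 0 4.4 0' 60;python3 -m jog '0 0 0 -28 0 4.4 0;0 0 0 -28 0 4.4 0;0 0 0 -28 0 4.4 0;0 0 0 -20 0 3 0;0 0 0 -10 0 2 0' 60
python3 - <<'E'
from look import *
f,T,o=look("w5");print(T.round(4));
w=cloud(f,T); s=w.reshape(-1,3); s=s[~np.isnan(s[:,0])]
t=(s-T[:3,3])@T[:3,:3]*1000
q=t[(abs(t[:,0])<14)&(t[:,1]>-42)&(t[:,1]<-20)&(abs(t[:,2])<25)]
print("tab in tool",np.percentile(q,[2,10,50,90,98],axis=0).round(1))
q=t[(abs(t[:,0])<5)&(t[:,1]>0)&(t[:,1]<60)&(abs(t[:,2])<25)]
for y in range(0,60,6):
    k=q[abs(q[:,1]-y-3)<3]
    if len(k): print(y,len(k),np.percentile(k,[5,50,95],axis=0).round(1).tolist())
E
```

```text
clock: 5.4
tcp_pos: [0.4959, -0.3071, 0.3052]
orientation: [-1.232, 1.177, -1.175]
contact_force: [0.2, -0.5, -2.9]
grip_width: 0.0293
clock: 5.82
tcp_pos: [0.5113, -0.162, 0.3057]
orientation: [-1.233, 1.173, -1.171]
contact_force: [0.4, -0.6, -2.3]
grip_width: 0.0296
clock: 6.23
tcp_pos: [0.5255, -0.0212, 0.3057]
orientation: [-1.233, 1.173, -1.172]
contact_force: [-0.4, -0.3, -2.3]
grip_width: 0.0289
clock: 6.65
tcp_pos: [0.5374, 0.0959, 0.3058]
orientation: [-1.234, 1.17, -1.167]
contact_force: [-0.7, 0.1, -3.1]
grip_width: 0.0293
[[ 0.0551 -0.0012  0.9985  0.5374]
 [-0.9985  0.0016  0.0551  0.0959]
 [-0.0016 -1.     -0.0011  0.3058]
 [ 0.      0.      0.      1.    ]]
tab in tool [[-13.4 -37.7  -5.5]
 [-11.2 -37.3  -3.6]
 [  0.2 -36.    4.7]
 [ 11.2 -24.    5.7]
 [ 13.4 -20.9   6. ]]
0 103 [[-4.5, 0.7, 4.1], [0.1, 3.3, 4.5], [4.3, 5.9, 4.9]]
6 69 [[-4.4, 6.3, 3.4], [0.1, 8.3, 4.2], [4.7, 11.6, 4.9]]
12 92 [[-4.6, 12.3, 3.1], [-0.5, 15.0, 3.5], [4.2, 17.7, 4.0]]
18 79 [[-4.5, 18.4, 2.8], [0.1, 21.0, 3.5], [4.2, 23.7, 3.9]]
24 73 [[-4.3, 24.5, 3.0], [0.1, 27.0, 3.4], [4.4, 29.6, 3.8]]
30 66 [[-4.6, 30.4, 3.0], [0.7, 33.1, 3.5], [4.9, 35.3, 4.0]]
36 62 [[-4.4, 36.3, 3.1], [0.0, 38.6, 3.4], [3.8, 41.1, 3.7]]
```

View pics/w5.png

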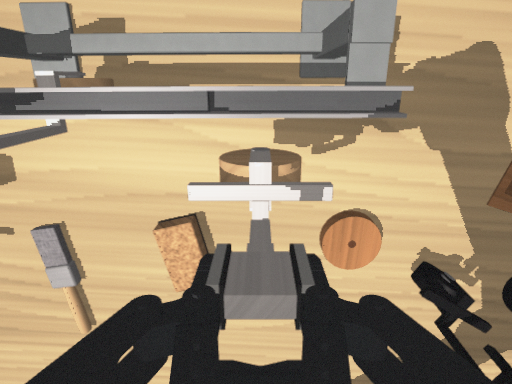

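```bash
cat > rail.py <<'E'
from look import *
def rail(name):
    f,T,o=pickle.load(open(f"pics/{name}.pkl","rb"))
    w=cloud(f,T); s=w.reshape(-1,3); ok=~np.isnan(s[:,0]); s=s[ok]
    t=(s-T[:3,3])@T[:3,:3]*1000
    t[:,1]=s[:,2]*1000
    reg=(s[:,1]>-.02)&(s[:,1]<.26)&(s[:,0]>.57)&(s[:,0]<.66)
    for lab,lo,hi in [("lip",210.5,214.5),("bw",215.5,219.5)]:
        for x in range(-120,120,30):
            k=t[reg&(abs(t[:,0]-x)<15)&(t[:,1]>lo)&(t[:,1]<hi)]
            if len(k)>5: print(lab,x,len(k),np.percentile(k[:,2],[3,25,50,75,97]).round(1))
    return f,T,o,s,t,reg
if __name__=="__main__":
    f,T,o,s,t,reg=rail(sys.argv[1]); zc=float(sys.argv[2]); 
    for x in range(-70,60,2):
        k=t[reg&(abs(t[:,0]-x)<1)&(abs(t[:,2]-zc)<7)&(t[:,1]<208)&(t[:,1]>150)]
        if len(k): print((x,len(k),round(float(np.median(k[:,1])),1)),end=' ')
    print()
E
python3 rail.py w5 71
```

```text
lip -120 160 [61.  61.7 62.4 63.1 63.3]
lip -90 159 [61.6 62.1 62.6 63.2 63.9]
lip -60 168 [61.6 62.2 62.9 63.7 63.8]
lip -30 178 [61.5 62.2 62.9 63.6 64.3]
lip 0 197 [61.5 62.2 62.9 63.7 64.3]
lip 30 207 [61.5 62.2 62.9 63.7 64.4]
lip 60 211 [61.5 62.3 63.  63.8 83. ]
lip 90 196 [61.5 62.3 63.  63.8 64.5]
bw -120 185 [79.9 80.6 81.3 82.  82.7]
bw -90 190 [79.8 80.5 81.2 81.9 82.5]
bw -60 183 [79.8 80.4 81.7 82.4 83. ]
bw -30 174 [80.3 81.  81.6 82.3 83. ]
bw 0 137 [80.9 81.  81.6 82.3 82.9]
bw 30 147 [80.9 81.  82.2 82.6 82.9]
bw 60 141 [80.4 81.  81.7 82.3 83. ]
bw 90 186 [80.4 81.  81.7 82.4 83.1]
(-70, 60, 198.2) (-68, 51, 198.2) (-66, 54, 198.3) (-64, 54, 198.2) (-62, 54, 198.1) (-60, 47, 198.2) (-58, 57, 198.2) (-56, 50, 198.1) (-54, 53, 198.3) (-52, 52, 198.2) (-50, 52, 198.5) (-48, 55, 198.4) (-46, 52, 198.3) (-44, 51, 198.2) (-42, 54, 198.4) (-40, 92, 195.7) (-38, 48, 188.4) (-36, 50, 188.4) (-34, 51, 188.2) (-32, 49, 188.4) (-30, 55, 188.4) (-28, 45, 188.3) (-26, 56, 188.3) (-24, 25, 197.5) (-22, 57, 198.2) (-20, 49, 198.3) (-18, 52, 198.4) (-16, 57, 198.2) (-14, 44, 198.3) (-12, 59, 198.2) (-10, 60, 198.2) (-8, 40, 198.2) (-6, 59, 198.3) (-4, 59, 198.3) (-2, 40, 198.1) (0, 60, 198.3) (2, 42, 198.3) (4, 58, 198.2) (6, 58, 198.3) (8, 42, 198.5) (10, 58, 198.4) (12, 60, 198.1) (14, 43, 198.5) (16, 57, 198.4) (18, 53, 198.5) (20, 49, 198.2) (22, 57, 198.1) (24, 49, 198.3) (26, 52, 198.3) (28, 56, 198.4) (30, 50, 198.3) (32, 53, 198.2) (34, 53, 198.3) (36, 52, 198.2) (38, 54, 198.3) (40, 51, 198.3) (42, 53, 198.4) (44, 56, 198.3) (46, 50, 198.4) (48, 54, 198.4) (50, 49, 198.3) (52, 54, 198.4) (54, 50, 198.2) (56, 52, 198.2) (58, 52, 198.0)
```

```bash
python3 -m jog '0 0 0 0 10 2 0;0 0 0 0 15 3 0;0 0 0 0 11 0 0;0 0 0 0 0 0 0;0 0 0 0 0 0 0' 60; python3 -m jog '0 0 0 0 0 0 0;0 0 0 0 0 0 0;0 0 0 0 0 0 0;0 0 0 0 0 0 0;0 0 0 0 0 0 0' 60
python3 - <<'E'
from look import *
f,T,o=look("w6");print(T.round(4),o["contact_force"],o["moment"])
E
python3 rail.py w6 67
```

```text
clock: 7.12
tcp_pos: [0.5427, 0.0901, 0.2691]
orientation: [-1.235, 1.173, -1.171]
contact_force: [0.4, -0.3, -3.0]
grip_width: 0.0292
clock: 7.53
tcp_pos: [0.5435, 0.0918, 0.2707]
orientation: [-1.233, 1.17, -1.17]
contact_force: [0.4, -0.3, -2.7]
grip_width: 0.0287
[[ 5.310e-02  7.000e-04  9.986e-01  5.435e-01]
 [-9.986e-01  1.000e-04  5.310e-02  9.180e-02]
 [-1.000e-04 -1.000e+00  7.000e-04  2.707e-01]
 [ 0.000e+00  0.000e+00  0.000e+00  1.000e+00]] [ 0.36713013 -0.29238893 -2.70851035] [ 0.0115667  -0.00935837 -0.01409592]
lip -120 222 [54.7 55.4 56.1 56.7 57.4]
lip -90 280 [55.2 55.9 56.7 57.7 76.5]
lip -60 242 [55.1 55.8 56.5 57.2 58.1]
lip -30 266 [55.1 55.7 56.4 57.6 58.1]
lip 0 245 [55.2 56.3 57.  57.6 58.3]
lip 30 286 [55.7 56.4 57.4 58.2 77.4]
lip 60 242 [55.7 56.3 57.  57.7 58.4]
lip 90 237 [55.7 56.4 57.1 58.2 58.8]
bw -120 218 [73.8 74.5 75.1 75.7 76.3]
bw -90 226 [73.7 74.3 74.9 75.5 76.1]
bw -60 243 [74.1 74.7 75.4 76.  77.1]
bw -30 238 [74.1 74.7 75.8 76.4 77. ]
bw 0 222 [74.6 75.2 75.8 76.4 77. ]
bw 30 219 [74.6 75.2 75.8 76.4 77. ]
bw 60 252 [74.7 75.2 75.9 76.6 77
[... 407 characters left out ...]
, 198.2) (-26, 65, 198.2) (-24, 61, 198.2) (-22, 63, 198.1) (-20, 64, 198.3) (-18, 66, 198.3) (-16, 65, 198.4) (-14, 67, 198.3) (-12, 64, 198.4) (-10, 64, 198.3) (-8, 62, 198.3) (-6, 63, 198.2) (-4, 63, 198.2) (-2, 63, 198.2) (0, 63, 198.3) (2, 63, 198.5) (4, 63, 198.2) (6, 63, 198.2) (8, 63, 198.4) (10, 63, 198.3) (12, 63, 198.2) (14, 63, 198.3) (16, 64, 198.2) (18, 63, 198.4) (20, 66, 198.2) (22, 65, 198.2) (24, 65, 198.3) (26, 62, 198.2) (28, 66, 198.2) (30, 63, 198.5) (32, 65, 198.3) (34, 60, 198.1) (36, 65, 198.2) (38, 65, 198.3) (40, 65, 198.2) (42, 64, 198.5) (44, 59, 198.4) (46, 64, 198.3) (48, 67, 198.2) (50, 61, 198.2) (52, 62, 198.2) (54, 59, 198.2) (56, 64, 197.8) (58, 63, 197.5)
```

View pics/w6.png

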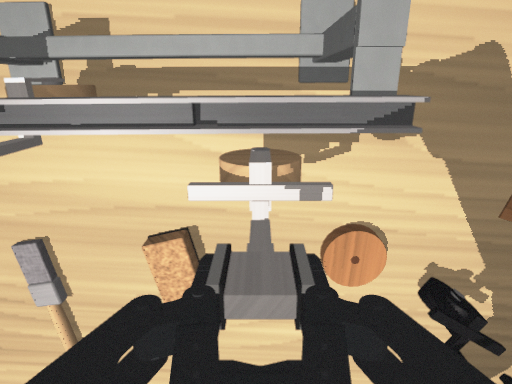

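```bash
python3 -m jog '0 0 0 -4 0 8 0;0 0 0 -4 0 10 0;0 0 0 -2 0 10 0;0 0 0 0 0 8 0;0 0 0 0 0 5 0' 60; python3 -m jog '0 0 0 0 0 8 0;0 0 0 0 0 8 0;0 0 0 0 0 6 0;0 0 0 0 0 3.5 0;0 0 0 0 0 0 0' 60; python3 -m jog '0 0 0 0 0 0 0;0 0 0 0 0 0 0;0 0 0 0 0 0 0;0 0 0 0 0 0 0;0 0 0 0 0 0 0' 60
python3 - <<'E'
from look import *
f,T,o=look("w7");print(T.round(4),o["contact_force"],o["moment"])
f=imaging.grab_frame("scene"); cv2.imwrite("pics/s7.png",cv2.resize(f["color"][180:350,200:370,::-1],None,fx=3.5,fy=3.5))
E
python3 rail.py w7 0
```

```text
clock: 8.0
tcp_pos: [0.5854, 0.1042, 0.27]
orientation: [-1.234, 1.17, -1.17]
contact_force: [0.2, 0.4, -3.1]
grip_width: 0.0293
clock: 8.42
tcp_pos: [0.6101, 0.1051, 0.2701]
orientation: [-1.234, 1.17, -1.17]
contact_force: [0.5, -0.0, -3.1]
grip_width: 0.0292
clock: 8.83
tcp_pos: [0.6091, 0.1052, 0.2704]
orientation: [-1.234, 1.17, -1.17]
contact_force: [0.4, 0.3, -2.7]
grip_width: 0.0293
[[ 5.310e-02  1.000e-04  9.986e-01  6.091e-01]
 [-9.986e-01 -1.000e-04  5.310e-02  1.052e-01]
 [ 1.000e-04 -1.000e+00  1.000e-04  2.704e-01]
 [ 0.000e+00  0.000e+00  0.000e+00  1.000e+00]] [ 0.35199849  0.28046844 -2.71580219] [-0.01566636  0.03251337  0.0048249 ]
lip -120 297 [-11.3 -10.1  -8.7  10.3  10.7]
lip -90 309 [-11.3 -10.1  -8.8  10.4  10.9]
lip -60 308 [-11.1  -9.9  -8.7  10.4  11. ]
lip -30 324 [-11.2 -10.   -8.6  10.6  11.2]
lip 0 206 [-11.1  -9.4  -7.9  10.9  11.4]
lip 30 293 [-10.4  -9.4  -8.1  10.9  11.4]
lip 60 301 [-10.6  -9.4  -8.2  10.9  11.5]
lip 90 295 [-10.6  -9.5  -8.1  11.   11.7]
bw -120 191 [ 7.6  8.3  9.1  9.9 10.7]
bw -90 199 [ 7.6  8.2  9.1 10.1 10.8]
bw -60 177 [ 7.8
[... 572 characters left out ...]
, 187.6) (-26, 25, 187.7) (-24, 20, 176.3) (-22, 22, 187.9) (-20, 17, 187.9) (-18, 27, 198.0) (-16, 39, 198.4) (-14, 38, 198.1) (-12, 27, 197.8) (-10, 40, 198.0) (-8, 32, 198.3) (-6, 32, 198.0) (-4, 24, 198.0) (-2, 32, 198.6) (0, 34, 198.0) (2, 34, 198.3) (4, 23, 198.1) (6, 34, 198.1) (8, 35, 198.0) (10, 37, 198.5) (12, 29, 198.1) (14, 36, 198.0) (16, 37, 198.1) (18, 36, 198.2) (20, 34, 198.0) (22, 34, 197.9) (24, 38, 197.9) (26, 35, 198.0) (28, 34, 198.3) (30, 34, 198.2) (32, 37, 198.1) (34, 35, 198.3) (36, 35, 198.2) (38, 33, 198.1) (40, 36, 198.1) (42, 34, 198.1) (44, 32, 197.7) (46, 38, 198.1) (48, 35, 198.1) (50, 36, 198.2) (52, 32, 198.0) (54, 35, 198.3) (56, 35, 198.0) (58, 37, 198.1)
```

View pics/w7.png

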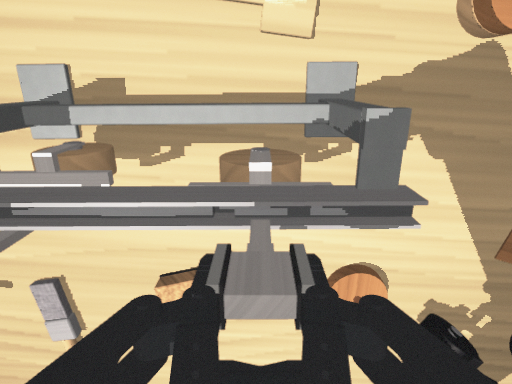

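View pics/s7.png

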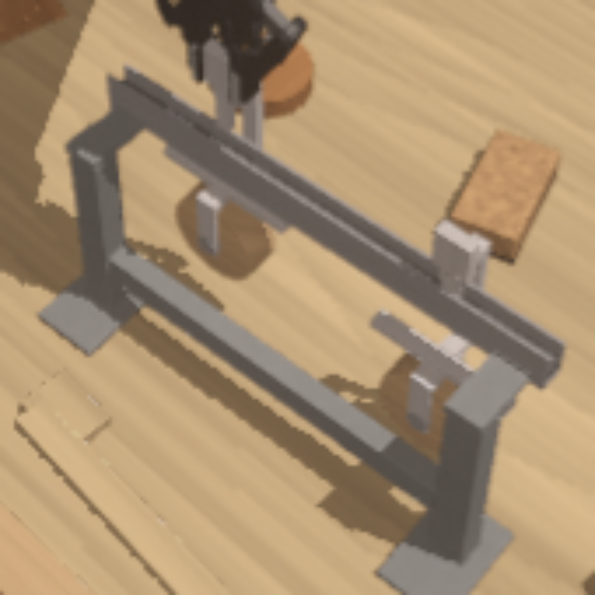

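```bash
python3 -m jog '0 0 0 0 6 0.4 0;0 0 0 0 8 0 0;0 0 0 0 6 0 0;0 0 0 0 4 0 0;0 0 0 0 0 0 0' 60; python3 -m jog '0 0 0 0 1 0 0;0 0 0 0 1 0 0;0 0 0 0 1 0 0;0 0 0 0 0 0 0;0 0 0 0 0 0 0' 60; python3 -m jog '0 0 0 0 1 0 0;0 0 0 0 0 0 0;0 0 0 0 1 0 0;0 0 0 0 0 0 0;0 0 0 0 0 0 0' 60
```

```text
clock: 9.35
tcp_pos: [0.6088, 0.105, 0.2446]
orientation: [-1.236, 1.172, -1.169]
contact_force: [0.4, 0.2, -3.3]
grip_width: 0.0292
clock: 9.77
tcp_pos: [0.6098, 0.1053, 0.2435]
orientation: [-1.234, 1.17, -1.17]
contact_force: [1.0, -0.7, -3.6]
grip_width: 0.0291
clock: 10.18
tcp_pos: [0.6096, 0.1052, 0.2412]
orientation: [-1.234, 1.17, -1.17]
contact_force: [0.3, 0.0, -3.2]
grip_width: 0.0291
```

```bash
python3 -m jog '0 0 0 0 0.7 0 0;0 0 0 0 0 0 0;0 0 0 0 0 0 0;0 0 0 0 0 0 0;0 0 0 0 0 0 0' 60; python3 -m jog '0 0 0 0 0.7 0 0;0 0 0 0 0 0 0;0 0 0 0 0 0 0;0 0 0 0 0 0 0;0 0 0 0 0 0 0' 60
```

```text
clock: 10.6
tcp_pos: [0.6097, 0.1053, 0.2406]
orientation: [-1.234, 1.17, -1.17]
contact_force: [-0.4, 0.1, -2.2]
grip_width: 0.0293
clock: 11.02
tcp_pos: [0.6098, 0.1052, 0.2402]
orientation: [-1.234, 1.17, -1.17]
contact_force: [-1.0, 0.5, 1.2]
grip_width: 0.0288
```

```bash
python3 -m jog '0 0 0 -2 0 0 0;0 0 0 -3 0 0 0;0 0 0 -3 0 0 0;0 0 0 -2 0 0 0;0 0 0 0 0 0 0' 60; python3 -m jog '0 0 0 -2 0 0 0;0 0 0 -3 0 0 0;0 0 0 -3 0 0 0;0 0 0 -2 0 0 0;0 0 0 0 0 0 0' 60; python3 -m jog '0 0 0 -1 0 0 0;0 0 0 -1 0 0 0;0 0 0 -1 0 0 0;0 0 0 -1 0 0 0;0 0 0 0 0 0 0' 60; python3 -m jog '0 0 0 -1 0 0 0;0 0 0 0 0 0 0;0 0 0 -1 0 0 0;0 0 0 0 0 0 0;0 0 0 0 0 0 0' 60
```

```text
clock: 11.43
tcp_pos: [0.6093, 0.1161, 0.2401]
orientation: [-1.233, 1.169, -1.169]
contact_force: [0.5, 0.2, 0.3]
grip_width: 0.0292
clock: 11.85
tcp_pos: [0.6085, 0.1261, 0.2399]
orientation: [-1.234, 1.169, -1.169]
contact_force: [-0.8, -0.6, 1.2]
grip_width: 0.0294
clock: 12.27
tcp_pos: [0.6082, 0.1298, 0.2397]
orientation: [-1.234, 1.17, -1.169]
contact_force: [-0.0, 0.7, -2.7]
grip_width: 0.0291
clock: 12.68
tcp_pos: [0.6081, 0.1315, 0.2396]
orientation: [-1.234, 1.17, -1.169]
contact_force: [-0.5, -0.1, -3.2]
grip_width: 0.0292
```

```bash
python3 -m jog '0 0 0 0 1 0 0;0 0 0 0 0 0 0;0 0 0 0 1 0 0;0 0 0 0 0 0 0;0 0 0 0 0 0 0' 60; python3 -m jog '0 0 0 0 1 0 0;0 0 0 0 0 0 0;0 0 0 0 1 0 0;0 0 0 0 0 0 0;0 0 0 0 0 0 0' 60
```

```text
clock: 13.1
tcp_pos: [0.6083, 0.1311, 0.2378]
orientation: [-1.234, 1.17, -1.17]
contact_force: [0.6, -0.6, -2.5]
grip_width: 0.0289
clock: 13.52
tcp_pos: [0.6083, 0.1312, 0.2358]
orientation: [-1.234, 1.17, -1.17]
contact_force: [0.3, -0.8, -3.1]
grip_width: 0.0292
```

In the notch with no resistance; continue down.

```bash
python3 -m jog '0 0 0 0 1 0 0;0 0 0 0 0 0 0;0 0 0 0 1 0 0;0 0 0 0 1 0 0;0 0 0 0 0 0 0' 60; python3 -m jog '0 0 0 0 0.7 0 0;0 0 0 0 0 0 0;0 0 0 0 0.7 0 0;0 0 0 0 0 0 0;0 0 0 0 0 0 0' 60; python3 -m jog '0 0 0 0 0.6 0 0;0 0 0 0 0 0 0;0 0 0 0 0 0 0;0 0 0 0 0 0 0;0 0 0 0 0 0 0' 60
```

```text
clock: 13.93
tcp_pos: [0.6082, 0.1312, 0.2326]
orientation: [-1.234, 1.17, -1.17]
contact_force: [0.2, -0.1, -2.9]
grip_width: 0.0288
clock: 14.35
tcp_pos: [0.6083, 0.1312, 0.2315]
orientation: [-1.234, 1.17, -1.17]
contact_force: [0.1, 0.1, -3.4]
grip_width: 0.0293
clock: 14.77
tcp_pos: [0.6083, 0.1312, 0.2309]
orientation: [-1.234, 1.17, -1.17]
contact_force: [0.4, 0.1, -3.2]
grip_width: 0.0292
```

```bash
python3 -m jog '0 0 0 0 0.6 0 0;0 0 0 0 0 0 0;0 0 0 0 0 0 0;0 0 0 0 0 0 0;0 0 0 0 0 0 0' 60; python3 -m jog '0 0 0 0 0.5 0 0;0 0 0 0 0 0 0;0 0 0 0 0 0 0;0 0 0 0 0 0 0;0 0 0 0 0 0 0' 60
```

```text
clock: 15.18
tcp_pos: [0.6084, 0.1313, 0.2305]
orientation: [-1.234, 1.17, -1.17]
contact_force: [-0.3, -0.6, -1.3]
grip_width: 0.029
clock: 15.6
tcp_pos: [0.6084, 0.1313, 0.23]
orientation: [-1.234, 1.17, -1.17]
contact_force: [-0.6, -0.1, 2.1]
grip_width: 0.0293
```

```bash
python3 -m jog '0 0 0 0 -0.3 0 0;0 0 0 0 0 0 0;0 0 0 0 0 0 0.37;0 0 0 0 0 0 0.4;0 0 0 0 0 0 0.45' 20; python3 -m jog '0 0 0 0 0 0 0.55;0 0 0 0 0 0 0.7;0 0 0 0 0 0 0.7;0 0 0 0 0 0 0.7;0 0 0 0 0 0 0.7'
python3 - <<'E'
from look import *
f,T,o=look("w8");print(T.round(4),o["contact_force"],o["moment"])
E
```

```text
clock: 16.02
tcp_pos: [0.6083, 0.1313, 0.23]
orientation: [-1.234, 1.17, -1.17]
contact_force: [-0.0, -0.6, 0.1]
grip_width: 0.0384
clock: 16.43
tcp_pos: [0.6083, 0.1312, 0.2301]
orientation: [-1.234, 1.17, -1.17]
contact_force: [-0.4, -0.8, 0.9]
grip_width: 0.06
[[ 0.0531  0.      0.9986  0.6083]
 [-0.9986  0.      0.0531  0.1312]
 [-0.     -1.      0.      0.2301]
 [ 0.      0.      0.      1.    ]] [-0.44775147 -0.76788023  0.88469863] [-0.03854789 -0.02731496  0.02355093]
```

View pics/w8.png

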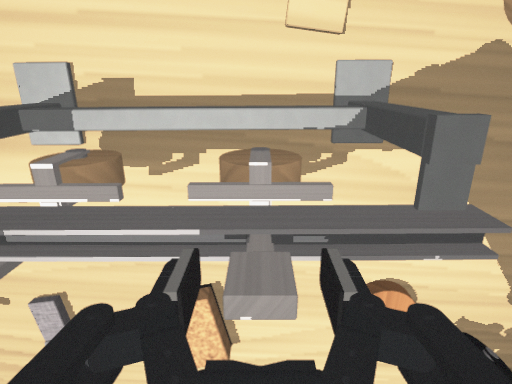

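```bash
python3 -m jog '0 0 0 0 -5 0 0.75;0 0 0 0 -10 0 0.8;0 0 0 0 -15 0 0.8;0 0 0 0 -20 0 0.8;0 0 0 0 -20 0 0.8'; python3 -m jog '0 0 0 0 -20 0 0.8;0 0 0 0 -20 -10 0.8;0 0 0 0 -20 -20 0.8;0 0 0 0 0 -20 0.8;0 0 0 0 0 0 0.8';python3 -m jog '0 0 0 0 0 -25 0.8;0 0 0 0 0 -25 0.8;0 0 0 0 0 -20 0.8;0 0 0 0 0 0 0.8;0 0 0 0 0 0 0.8'
python3 - <<'E'
from look import *
f,T,o=look("w9");print(T[:3,3].round(4),o["contact_force"].round(1))
w=cloud(f,T); s=w.reshape(-1,3); s=s[~np.isnan(s[:,0])]
for yc in (.131,.31):
    q=s[(abs(s[:,0]-.605)<.04)&(abs(s[:,1]-yc)<.04)&(s[:,2]>.222)&(s[:,2]<.27)]
    if len(q)>10:
        zt=np.percentile(q[:,2],95); k=q[q[:,2]>zt-.005]; print(yc,"wrist top z",zt,cv2.minAreaRect((k[:,:2]*1000).astype(np.float32)))
for n in("top","scene"):
    f=imaging.grab_frame(n); cv2.imwrite(f"pics/{n}9.png",f["color"][:,:,::-1]); w=cloud(f); s=w.reshape(-1,3); s=s[~np.isnan(s[:,0])]
    for yc in (.131,.31):
        q=s[(abs(s[:,0]-.605)<.04)&(abs(s[:,1]-yc)<.04)&(s[:,2]>.222)&(s[:,2]<.27)]
        if len(q)>10:
            zt=np.percentile(q[:,2],95); k=q[q[:,2]>zt-.005]; print(yc,n,"top z",zt,cv2.minAreaRect((k[:,:2]*1000).astype(np.float32)))
    if n=="scene": cv2.imwrite("pics/s9.png",cv2.resize(f["color"][180:350,200:370,::-1],None,fx=3.5,fy=3.5))
E
```

```text
clock: 16.9
tcp_pos: [0.6082, 0.1312, 0.3017]
orientation: [-1.234, 1.17, -1.17]
contact_force: [-0.0, 1.1, -0.1]
grip_width: 0.0685
clock: 17.32
tcp_pos: [0.5564, 0.1294, 0.3633]
orientation: [-1.232, 1.167, -1.17]
contact_force: [-0.1, -0.3, 0.0]
grip_width: 0.0684
clock: 17.73
tcp_pos: [0.4883, 0.1249, 0.3611]
orientation: [-1.233, 1.168, -1.171]
contact_force: [-0.3, -0.7, -0.0]
grip_width: 0.0686
[0.4883 0.1249 0.3611] [-0.3 -0.7 -0. ]
0.131 wrist top z 0.2681743106493004 ((607.3004760742188, 130.6203155517578), (11.907919883728027, 29.825538635253906), 3.0235230922698975)
0.31 wrist top z 0.2676222634230512 ((597.6920166015625, 300.5877990722656), (12.004030227661133, 18.05047607421875), 3.3857033252716064)
0.131 top top z 0.2691945762125297 ((607.711181640625, 131.7501220703125), (11.247779846191406, 28.70754623413086), 1.9243948459625244)
0.31 top top z 0.2698253028359666 ((599.8030395507812, 309.03106689453125), (9.036797523498535, 28.805683135986328), 0.8536064028739929)
0.131 scene top z 0.2686355418658153 ((609.504638671875, 133.33285522460938), (13.518381118774414, 29.155593872070312), 6.051309108734131)
0.31 scene top z 0.2682674441034652 ((599.440673828125, 309.9649353027344), (12.641849517822266, 29.844791412353516), 1.9267632961273193)
```

View pics/w9.png

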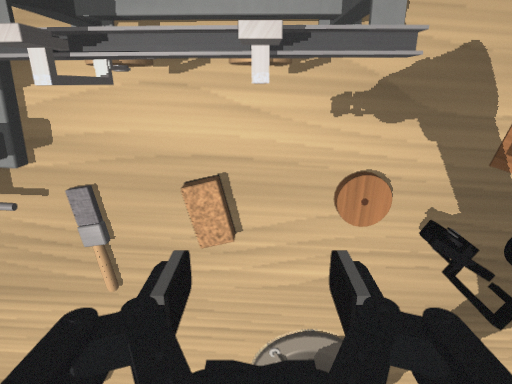

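View pics/s9.png

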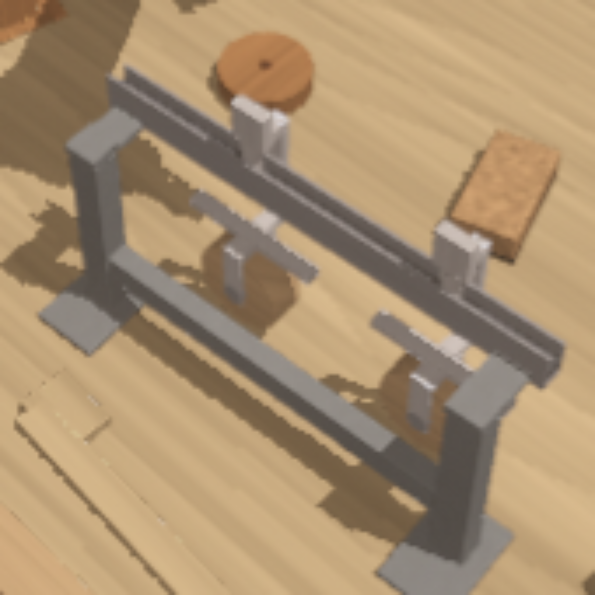

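```bash
python3 -c "
from bench import r
print(r.hand_in())"
```

```text
the job is handed in; nothing more can be done
None
```

I hung the hanger in its notch on the rail, let go and handed the job in at about 18 s of the 72 s allowed.

- **What I did:** I gripped the tab, lifted the hanger about 98 mm clear of the cradle and took the hook over the front lip. It touched the channel floor lightly, at about 4 N, then slid about 26 mm to +y. The support force vanished at y ≈ 0.130 m, where the camera had shown the notch. I lowered it about 9.6 mm with no resistance until it met the notch bottom at about 5 N, then eased off, released and backed away.
- **Final position:** all three cameras put the tab top at 0.268–0.269 m, against the 0.268 m expected when fully home. The neighbouring hanger measures the same height.
- **Neighbour:** it still hangs where it was, at y ≈ 0.31 m. The wrist camera caught only part of its tab and read y ≈ 0.30 m, so I relied on the other two cameras for its position.
- **Contact:** the force on the tool was near zero at the end, with the gripper clear of everything.
- **Disagreements:** the cameras differ by 2–3 mm in absolute position, so I placed the hook using wrist-camera measurements of the rail relative to the tool.

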